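Weigh the orange-capped reagent bottle

ROBOT

A 7-joint arm with a two-finger parallel gripper is mounted at the origin on a cart in front of the work surface, level with it; the furniture and walls round the work are solid. World frame = base frame: x ahead of the robot, y to its left, z up, the work surface at z = 0. Lengths are in m, angles in degrees, forces in N, time in s.
With the tool pointing down it reaches from about 0.425 to 1.025 m from the base axis. Payload 9.4 kg.
Tool frame: the origin (TCP) lies between the finger pads; the fingertips stand 19 mm ahead of it and the grasp point (between the pads) is the TCP (arm.tcp_to_tips is the distance from the TCP to the fingertips, in m); z points along the fingers, y is the direction in which the jaws open and shut (so a half turn about z gives the same grasp; the last joint's range is limited). The gripper opens to 85 mm and grips with 20 to 120 N. Pads are 22 mm wide; open, the fingers measure 114 mm over their backs; the gripper's body (76 mm by 85 mm) begins 54 mm behind the grasp point. The pads swing forward as they close: fully open they stand 13 mm farther back than shut.
Start: joints at [68.658, 34.337, -0.143, 91.639, 0.103, 54.024, -4.572], TCP at [0.211, -0.694, 0.25] pointing down, gripper open.
Joint ranges: [-147.43, 147.43], [-19.82, 112.94], [-74.19, 73.91], [6.32, 146.72], [-59.91, 239.91], [6.04, 106.73], [-150.56, 150.56]. Speed limits (degrees/s): [127.2, 127.2, 172.46, 172.46, 180, 180, 180].

INTERFACE

Orientations are given as a 3x3 rotation matrix whose columns are the frame's x, y, z axes.
In Python, from cell import arm, eyes, job_done, nets gives the robot as it stands.
- The arm moves only by the tool apply_moves, never from a script. Its argument "increments" is a list of rows, each a list of 7 numbers: the shift along the world's x, y, z in m, then the turn, a rotation vector about the world's x, y, z in rad, then the finger opening in m, from 0 to 0.0854. In form: [[x, y, z, wx, wy, wz, hand], ...]. A call has 1 to 12 rows; each row is the pose to reach, as a shift and turn from the pose commanded when the call began; what a row does not reach only later rows make up. A row lasts 1/8 s, in which the tool goes at most 62.5 mm and 10.7 degrees, less where a joint would pass 70% of its speed; a pose out of reach is approached as far as the arm can. A call with a gripper value outside its range is refused whole. The fingers move at their own pace and stop on an object; "force" is the grip in N (left out, the last holds). Time passes only in rows, so rows that repeat a pose let the fingers close. It gives the time, the measured TCP pose, the force and the opening at its end, in the units of the state.
- arm.sense(): the state, without advancing time (a new reading comes with each control period).
- eyes.snapshot(name): name is "scene" or "top" or "wrist"; returns a dict with "image" (384x512x3 uint8, red, green, blue), "camera_matrix" (3x3 intrinsics, pixels), "k1" (the pictures are not rectified: a ray, as slopes to the right and down, at radius r is drawn at 1 + k1 r^2 times it, then the intrinsics apply), "R" (3x3) and "t" (3): a world point X has camera coordinates R X + t; the wrist camera has in their place "hand_eye" (4x4, takes a point from camera to tool coordinates, whose origin is the TCP and whose axes are the flange's). Camera axes: x right, y down, z forward; pixel columns grow to the right and rows downward; lengths in m; the calibration is good to about 2 mm. A picture is of the moment at which its call begins: read the wrist's pose just before it. There is no depth.
- job_done(): hands the job in, once; it reports no verdict.
Trained networks look in the newest picture that a camera, given by its name, has taken for a name from the list of things; names that differ only in an ending like _2 or _b are one class to them, and where a whole thing is asked for, a point or a joint stands for the part that bears it (a point fixed in the world has none). Each returns a list of dicts, best first, with "score" (0 to 1); they miss things now and then, are a little off and sometimes report something else, mostly with a low value. They report only what shows in the picture. A call takes as long as a camera call. They do not tell look-alikes from the thing itself.
- nets.boxes_of(camera, query): "at" ([x, y, z] in m, in world coordinates, good to about 4 mm: the middle of the surface that is visible of it).
The state is a dict: "time": time; "joints": joint angles; "qd": joint speeds; "joint_torque": joint torques, N m; "position": TCP position; "eef_rot": TCP orientation; "contact_force": force on the tool from outside, world axes, zero at the start; "wrist_torque": the same for the moment, N m; "grip_width": opening from 0.0 (shut) to 1.0 (fully open).
Only numpy, scipy, OpenCV 4.12 (cv2) and the standard library are available. Lean on these libraries where they do the work, as an engineer would, in place of code of your own. Each camera call takes 0.05 s, during which the arm holds its last target.

TASK

Put the orange-capped reagent bottle on the balance so that it can be weighed: stand it upright in the middle of the small raised pan and let go of it. Set it down without dropping it, and leave the white-capped and yellow-capped bottles standing where they are.

Things in the scene. Friction and masses are not known exactly. Their poses are not given: they have to be found in the camera images.
- bottle_orange_mid (a point): Centre (half-way up, on the axis) of the small clear glass reagent bottle with the ORANGE screw cap, loose, standing upright on the worktop: round body 36 mm across and about 52 mm high, then the cap 26 mm across; 67 mm high in all, so its underside is 33.5 mm below this point. z is its axis (up). About 0.08 kg. Grip it round the body. The three bottles stand in a row running left to right, at least 90 mm apart, in any order.
- bottle_white_mid (a point): Centre (half-way up) of a like reagent bottle with a WHITE cap, body 40 mm across, 65 mm high, loose; a bystander, to be left standing where it is. Low tube racks lie to the left of the bottles; farther left stands a tall pipette stand (0.6 m ahead of the robot, 0.46 m to its left, over 0.25 m high), on the right a big white machine with a clear dome.
- bottle_yellow_mid (a point): Centre (half-way up) of a like reagent bottle with a YELLOW cap, body 40 mm across, 77 mm high, loose; a bystander, to be left standing where it is.
- pan_centre (a point): Centre of the flat top face of the balance's round steel pan, 64 mm across and 95 mm above the worktop, on a thin neck. The balance is a low white and grey box, 120 mm long, 110 mm wide and 58 mm high, with a dark display on its front end; it is fixed to the worktop and the pan does not move. x points to the back of the balance, away from the display, z up; the pan's centre is 14 mm behind the middle of the box.
Not all that is in view belongs to the job. Leave any black look-alike of the part that bears bottle_orange_mid alone.

How it is judged (in metres and radians):
At the end, for the whole second after the job is handed in: The orange-capped bottle stands at rest on the pan, upright within 10 degrees, its axis within 15 mm of the pan's centre and its underside on the pan's top; the other two bottles stand within 30 mm of where they stood (horizontal distance between bottle_orange_mid and pan_centre below 0.015 m and z of bottle_orange_mid in the frame of pan_centre between 0.028 and 0.039 m and angle between bottle_orange_mid's own z axis and vertical below 0.17 rad and linear speed of bottle_orange below 0.02 m/s and distance of each of bottle_white_mid, bottle_yellow_mid from where it was at the start of the episode below 0.03 m); the robot touches nothing.
It fails at once if the orange-capped bottle is dropped (it falls free of the fingers faster than 0.6 m/s, a fall of about 20 mm) (linear speed of bottle_orange above 0.6 m/s and contact force between the fingers and bottle_orange below 0.05 N).
It fails at once if the white-capped bottle is shifted by more than 30 mm or tipped over (distance of bottle_white_mid from where it was at the start of the episode above 0.03 m or angle between bottle_white_mid's own z axis and vertical above 0.5 rad).
It fails at once if the yellow-capped bottle is shifted by more than 30 mm or tipped over (distance of bottle_yellow_mid from where it was at the start of the episode above 0.03 m or angle between bottle_yellow_mid's own z axis and vertical above 0.5 rad).
It also fails if it takes over 38 s, if anything falls off the work surface, if the arm or the gripper's body presses on something with over 40 N, if the wrist force passes 120 N, or if a joint passes its speed limit or range.

## Working session

There is one attempt and no reset: what is moved stays moved. The work goes in short steps, Python scripts to look and compute and a tool call to move; the robot and the scene stay as the last step left them, time stands still between calls to the robot, and variables do not carry over. Pictures are saved under pics/ and viewed, and the job is handed in when it is done.

Besides the shell and the picture viewer there is one more tool, called after "Emit:" by a JSON object that holds its "fn" and its "kwargs", one argument or row to a line. apply_moves: Moves the arm, as the interface text tells. Its arguments: {"type":"object","properties":{"increments":{"type":"array"},"force":{"type":"number"}},"required":["increments"]}

```bash
mkdir -p pics; cat > h.py <<'E'
import numpy as np,cv2
from cell import arm,eyes,job_done,nets
def snap(n,f):
    s=eyes.snapshot(n); cv2.imwrite('pics/'+f+'.png',s['image'][:,:,::-1]); return s
def proj(s,X):
    c=s['R']@np.array(X)+s['t']; u=c[:2]/c[2]; u=u*(1+s['k1']*(u@u)); return s['camera_matrix'][:2,:2]@u+s['camera_matrix'][:2,2]
def ray(s,px,z):
    K=np.array(s['camera_matrix']);u0=np.linalg.solve(K,[px[0],px[1],1])[:2];u=u0.copy()
    for _ in range(30):u=u0/(1+s['k1']*(u@u))
    R=np.array(s['R']);d=R.T@np.array([*u,1]);o=-R.T@np.array(s['t']);return o+d*(z-o[2])/d[2]
E
python3 - <<'E'
from h import *
np.set_printoptions(precision=4,suppress=True)
st=arm.sense();print(st['time'],st['position'],st['eef_rot'],st['grip_width'])
for c in ['scene','top']:
    s=snap(c,c+'0'); print(c,s['camera_matrix'],s['k1'],s['R'],s['t'])
    for q in ['bottle_orange_mid','bottle_white_mid','bottle_yellow_mid','pan_centre','balance']:
        try:
            for d in nets.boxes_of(c,q)[:3]: print(q,d, proj(s,d['at']))
        except Exception as e: print(q,e)
E
```

```text
0.0 [ 0.2112 -0.6931  0.2494] [[ 0.9566  0.2916 -0.0006]
 [ 0.2916 -0.9566  0.0014]
 [-0.0001 -0.0016 -1.    ]] 0.998794071937112
scene [[437.2871   0.     253.5578]
 [  0.     437.2871 192.0245]
 [  0.       0.       1.    ]] -0.010804364440729342 [[ 0.5537 -0.8325 -0.0194]
 [-0.4682 -0.292  -0.834 ]
 [ 0.6886  0.4709 -0.5515]] [-0.4862  0.2632  0.6218]
bottle_orange_mid {'at': [0.5246, -0.3265, 0.0386], 'score': 0.95} [294.3061 235.7202]
bottle_orange_mid {'at': [0.442, -0.2033, 0.0376], 'score': 0.75} [214.1552 237.5388]
bottle_orange_mid {'at': [0.5923, -0.2887, 0.0428], 'score': 0.73} [294.3859 209.3691]
bottle_white_mid {'at': [0.4434, -0.3166, 0.0439], 'score': 0.96} [266.3161 256.6685]
bottle_yellow_mid {'at': [0.4552, -0.0729, 0.045], 'score': 0.96} [166.5673 208.92  ]
pan_centre {'at': [0.596, -0.1871, 0.0398], 'score': 0.61} [252.9769 194.6891]
balance it knows: bottle_orange_mid, bottle_white_mid, bottle_yellow_mid, pan_centre
top [[351.7597   0.     258.8845]
 [  0.     351.7597 191.6027]
 [  0.       0.       1.    ]] 0.015666642998771477 [[-0.0227 -0.9995 -0.0219]
 [-0.9866  0.026  -0.1613]
 [ 0.1617  0.0179 -0.9867]] [-0.1877  0.5761  0.8717]
bottle_orange_mid {'at': [0.5315, -0.3129, 0.0429], 'score': 0.73} [302.1992 205.807 ]
bottle_orange_mid {'at': [0.5919, -0.2875, 0.0488], 'score': 0.6} [291.637  182.6921]
bottle_orange_mid {'at': [0.4542, -0.1914, 0.0639], 'score': 0.48} [255.6226 236.7531]
bottle_white_mid {'at': [0.4512, -0.3101, 0.0422], 'score': 0.68} [302.4253 237.1419]
bottle_yellow_mid {'at': [0.468, -0.0761, 0.0518], 'score': 0.63} [210.3426 232.536 ]
pan_centre {'at': [0.5999, -0.1706, 0.0592], 'score': 0.76} [246.4209 180.0925]
balance it knows: bottle_orange_mid, bottle_white_mid, bottle_yellow_mid, pan_centre
```

View pics/scene0.png

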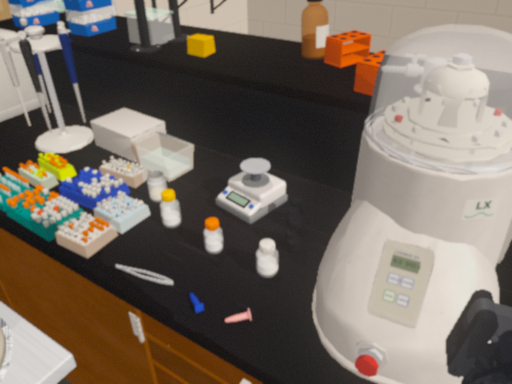

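View pics/top0.png

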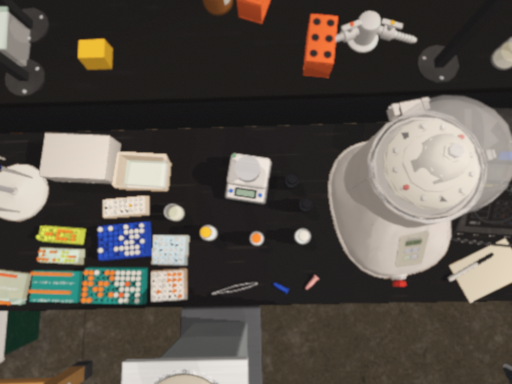

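```bash
python3 - <<'E'
import cv2
a=cv2.imread('pics/scene0.png')[150:300,130:330];cv2.imwrite('pics/sc.png',cv2.resize(a,None,fx=4,fy=4,interpolation=2))
a=cv2.imread('pics/top0.png')[130:280,180:340];cv2.imwrite('pics/tc.png',cv2.resize(a,None,fx=4,fy=4,interpolation=2))
E
```

```text
(no output)
```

View pics/sc.png

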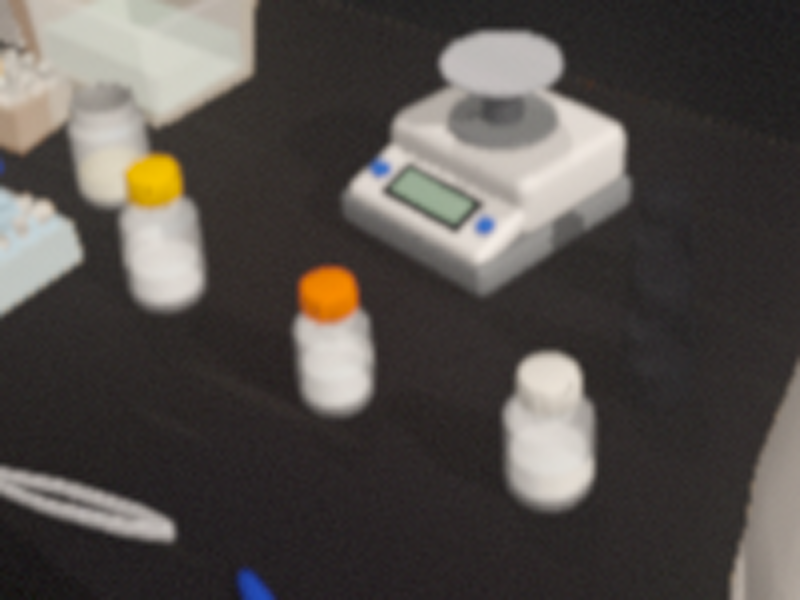

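View pics/tc.png

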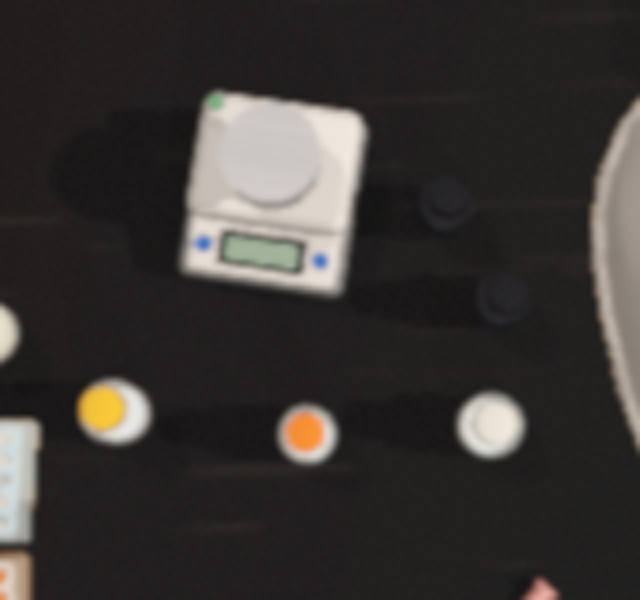

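The scene view shows the orange bottle at about (213,237), between yellow (169,209) and white (267,257). The pan is at (255,166), and two black look-alikes stand right of the balance. Next I triangulate from both views.

```bash
python3 - <<'E'
from h import *
np.set_printoptions(precision=4,suppress=True)
S=snap('scene','s1');T=snap('top','t1')
def seg(s,f):
    hsv=cv2.cvtColor(s['image'],cv2.COLOR_RGB2HSV); m=f(hsv); return m
def cen(s,box):
    h=cv2.cvtColor(s['image'],cv2.COLOR_RGB2HSV);m=np.zeros(h.shape[:2],bool);x0,y0,x1,y1=box
    m[y0:y1,x0:x1]=True;m&=(h[...,0]>3)&(h[...,0]<18)&(h[...,1]>170)&(h[...,2]>120);v,u=np.nonzero(m);return np.array([u.mean(),v.mean()]),len(u)
from scipy.optimize import least_squares
a,n=cen(S,(195,210,235,245));b,m=cen(T,(235,220,275,255));print(a,n,b,m)
f=lambda X:np.r_[proj(S,X)-a,proj(T,X)-b]
r=least_squares(f,[.45,-.2,.06]);print('cap',r.x,r.fun)
print(ray(S,a,.060),ray(T,b,.067))
a=np.array([255.25,165.5]);b=np.array([247,168.25])
f=lambda X:np.r_[proj(S,X)-a,proj(T,X)-b]
r=least_squares(f,[.6,-.2,.095]);print('pan',r.x,r.fun,ray(S,a,.095),ray(T,b,.095))
# overlays
def draw(s,im,c,rad,z,col):
    P=[proj(s,[c[0]+rad*np.cos(t),c[1]+rad*np.sin(t),z]) for t in np.linspace(0,2*np.pi,60)]
    cv2.polylines(im,[np.round(np.array(P)*4*16+1.5*16).astype(int)],True,col,1,cv2.LINE_AA,4)
cap=least_squares(lambda X:np.r_[proj(S,X)-cen(S,(195,210,235,245))[0],proj(T,X)-cen(T,(235,220,275,255))[0]],[.45,-.2,.06]).x
for s,n,(x0,y0,w,h) in [(S,'so',(190,150,110,110)),(T,'to',(210,145,110,110))]:
    im=cv2.resize(s['image'][:,:,::-1],None,fx=4,fy=4,interpolation=2)
    draw(s,im,cap,.013,.067,(255,0,0));draw(s,im,cap,.018,0,(0,255,0));draw(s,im,cap,.018,.052,(0,255,0));draw(s,im,r.x,.032,.095,(0,0,255))
    cv2.imwrite(f'pics/{n}.png',im[y0*4:(y0+h)*4,x0*4:(x0+w)*4])
E
```

```text
[211.7186 222.7126] 167 [255.9333 237.5556] 45
cap [ 0.4521 -0.1919  0.0609] [ 0.0655 -0.0059 -0.0658  0.0599]
[ 0.4529 -0.191   0.06  ] [ 0.4521 -0.1922  0.067 ]
pan [ 0.6236 -0.175   0.0934] [-0.2685  0.0373  0.2493 -0.2043] [ 0.6218 -0.177   0.095 ] [ 0.6228 -0.1745  0.095 ]
```

View pics/so.png

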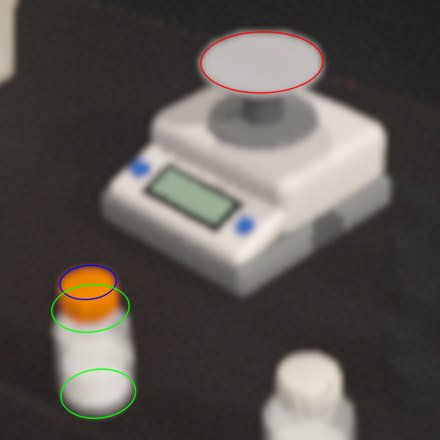

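View pics/to.png

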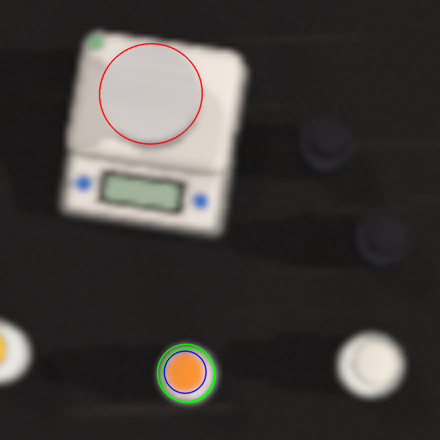

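Model overlays fit in both views: bottle axis at (0.452, -0.192), pan centre at (0.623, -0.1755, 0.095). I'll pull back toward the base to clear the machine, then swing to above the bottle.

Emit:
{"fn": "apply_moves", "kwargs": {
  "increments": [
    [-0.012, 0.045, 0, 0, 0, 0, 0.0854],
    [-0.025, 0.09, 0, 0, 0, 0, 0.0854],
    [-0.04, 0.14, 0, 0, 0, 0, 0.0854],
    [-0.05, 0.19, 0, 0, 0, 0, 0.0854],
    [-0.055, 0.24, 0, 0, 0, 0, 0.0854],
    [-0.02, 0.285, 0, 0, 0, 0, 0.0854],
    [0.03, 0.32, 0, 0, 0, 0, 0.0854],
    [0.08, 0.355, 0, 0, 0, 0, 0.0854],
    [0.13, 0.39, 0, 0, 0, 0, 0.0854],
    [0.17, 0.43, 0, 0, 0, 0, 0.0854],
    [0.205, 0.465, 0, 0, 0, 0, 0.0854],
    [0.24, 0.5, 0, 0, 0, 0, 0.0854]
  ]
}}

```text
time: 2.1
position: [0.4526, -0.1922, 0.2506]
eef_rot: [[0.957, 0.292, 0.001], [0.292, -0.957, -0.0], [0.001, 0.001, -1.0]]
contact_force: [1.0, -0.6, -0.3]
grip_width: 0.999
```

Emit:
{"fn": "apply_moves", "kwargs": {
  "increments": [
    [0, 0, 0, 0, 0, 0, 0.0854],
    [0, 0, 0, 0, 0, 0, 0.0854]
  ]
}}

```text
time: 2.35
position: [0.4509, -0.1938, 0.2502]
eef_rot: [[0.956, 0.292, -0.001], [0.292, -0.956, -0.0], [-0.001, 0.0, -1.0]]
contact_force: [0.4, -0.1, 0.3]
grip_width: 0.998
```

```bash
python3 - <<'E'
from h import *
np.set_printoptions(precision=4,suppress=True)
st=arm.sense();print(st['time'],st['position'],st['eef_rot'],st['joints'],st['contact_force'])
s=snap('wrist','w0');print(s['hand_eye'])
X=np.array([.452,-.192,.067]);R=np.array(st['eef_rot']);p=np.array(st['position'])
H=np.array(s['hand_eye']);W=np.eye(4);W[:3,:3]=R;W[:3,3]=p;C=np.linalg.inv(W@H);s['R']=C[:3,:3];s['t']=C[:3,3]
print(proj(s,X))
im=s['image'][:,:,::-1].copy()
for r,z in ((.013,.067),(.018,.052),(.018,0)):
    cv2.polylines(im,[np.array([proj(s,[.452+r*np.cos(t),-.192+r*np.sin(t),z]) for t in np.linspace(0,6.28,60)]).astype(int)],True,(0,255,0))
cv2.imwrite('pics/w0o.png',im)
E
```

```text
2.35 [ 0.4509 -0.1938  0.2502] [[ 0.9565  0.2917 -0.0006]
 [ 0.2917 -0.9565 -0.0002]
 [-0.0006  0.0001 -1.    ]] [ 22.3543  18.5923  -7.4358 121.4065   3.6971  40.2332 -60.5604] [ 0.387  -0.0937  0.2746]
[[ 0.0006 -0.9659 -0.2587  0.0663]
 [ 1.      0.0006  0.0002 -0.0006]
 [-0.     -0.2587  0.9659 -0.1231]
 [ 0.      0.      0.      1.    ]]
[254.887  175.0952]
```

View pics/w0o.png

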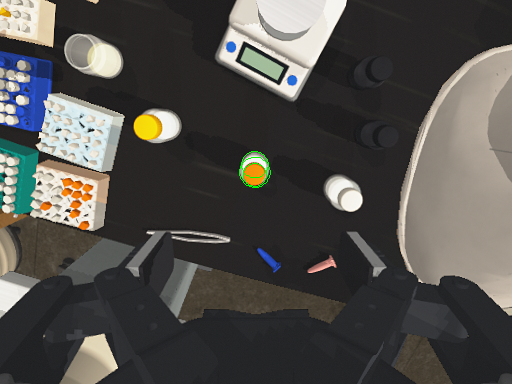

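The wrist view confirms it: the cap is at about (254,175) against a predicted (255,175). Descending.

Emit:
{"fn": "apply_moves", "kwargs": {
  "increments": [
    [0.001, 0.002, -0.04, 0, 0, 0, 0.0854],
    [0.001, 0.002, -0.08, 0, 0, 0, 0.0854],
    [0.001, 0.002, -0.12, 0, 0, 0, 0.0854],
    [0.001, 0.002, -0.15, 0, 0, 0, 0.0854],
    [0.001, 0.002, -0.175, 0, 0, 0, 0.0854],
    [0.001, 0.002, -0.2, 0, 0, 0, 0.0854],
    [0.001, 0.002, -0.218, 0, 0, 0, 0.0854],
    [0.001, 0.002, -0.218, 0, 0, 0, 0.0854]
  ]
}}

```text
time: 3.4
position: [0.4511, -0.1925, 0.0315]
eef_rot: [[0.957, 0.29, -0.002], [0.29, -0.957, 0.0], [-0.002, -0.001, -1.0]]
contact_force: [-0.4, -0.9, 0.5]
grip_width: 0.998
```

Emit:
{"fn": "apply_moves", "kwargs": {
  "increments": [
    [0, 0, 0, 0, 0, 0, 0.06],
    [0, 0, 0, 0, 0, 0, 0.045],
    [0, 0, 0, 0, 0, 0, 0.036],
    [0, 0, 0, 0, 0, 0, 0.025],
    [0, 0, 0, 0, 0, 0, 0.025],
    [0, 0, 0, 0, 0, 0, 0.025],
    [0, 0, 0, 0, 0, 0, 0.025],
    [0, 0, 0, 0, 0, 0, 0.025]
  ],
  "force": 30
}}

```text
time: 4.4
position: [0.4526, -0.1917, 0.0331]
eef_rot: [[0.957, 0.291, 0.001], [0.291, -0.957, -0.0], [0.001, 0.001, -1.0]]
contact_force: [-1.1, -0.3, 8.3]
grip_width: 0.4
```

```bash
python3 - <<'E'
from h import *
snap('wrist','w1');snap('scene','s2');print(arm.sense()['grip_width'])
E
```

```text
0.40168892624359054
```

View pics/w1.png

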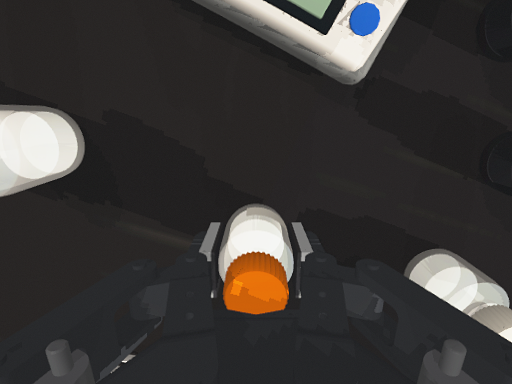

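View pics/s2.png

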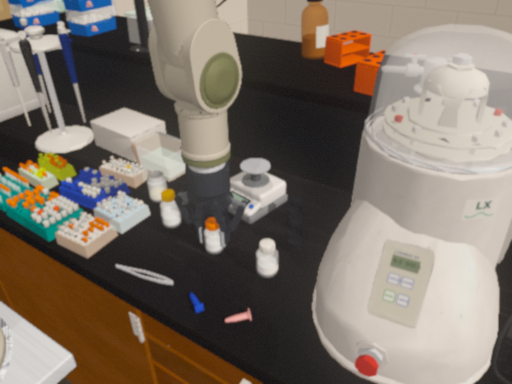

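The bottle is gripped (0.40 of 85 mm ≈ 34 mm against a 36 mm body) and the neighbours are undisturbed. Lifting.

Emit:
{"fn": "apply_moves", "kwargs": {
  "increments": [
    [0, 0, 0.01, 0, 0, 0, 0.025],
    [0, 0, 0.03, 0, 0, 0, 0.025],
    [0, 0, 0.06, 0, 0, 0, 0.025],
    [0, 0, 0.09, 0, 0, 0, 0.025],
    [0, 0, 0.12, 0, 0, 0, 0.025],
    [0, 0, 0.14, 0, 0, 0, 0.025],
    [0, 0, 0.15, 0, 0, 0, 0.025],
    [0, 0, 0.15, 0, 0, 0, 0.025],
    [0, 0, 0.15, 0, 0, 0, 0.025]
  ]
}}

```text
time: 5.62
position: [0.452, -0.1914, 0.1817]
eef_rot: [[0.957, 0.292, -0.001], [0.292, -0.957, 0.0], [-0.001, -0.001, -1.0]]
contact_force: [0.7, 0.4, -0.4]
grip_width: 0.401
```

```bash
python3 - <<'E'
from h import *
st=arm.sense();print(st['position'],st['grip_width'],st['contact_force'])
S=snap('scene','s3');snap('wrist','w2')
a=S['image'][120:260,150:310,::-1];cv2.imwrite('pics/s3c.png',cv2.resize(a,None,fx=4,fy=4,interpolation=2))
E
```

```text
[ 0.45195155 -0.19137365  0.18166036] 0.40084628845282017 [ 0.72060694  0.39307902 -0.44140736]
```

View pics/w2.png

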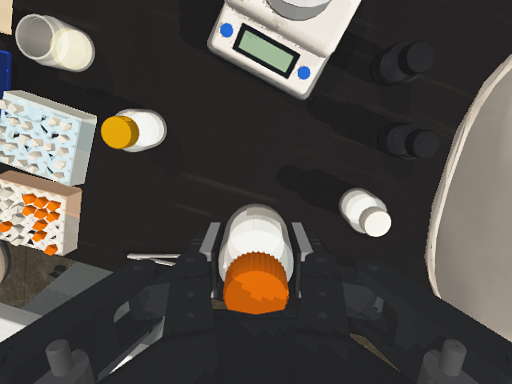

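View pics/s3c.png

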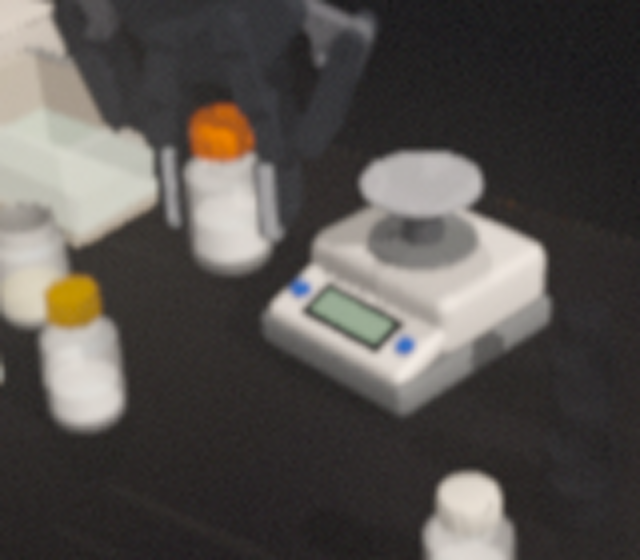

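The wrist view is the same as before the lift, so it didn't slip, and the bottle is upright with its underside near z=0.15. Moving over the pan.

Emit:
{"fn": "apply_moves", "kwargs": {
  "increments": [
    [0.01, 0.001, 0, 0, 0, 0, 0.025],
    [0.03, 0.003, 0, 0, 0, 0, 0.025],
    [0.055, 0.005, 0, 0, 0, 0, 0.025],
    [0.08, 0.007, 0, 0, 0, 0, 0.025],
    [0.105, 0.01, 0, 0, 0, 0, 0.025],
    [0.13, 0.012, 0, 0, 0, 0, 0.025],
    [0.15, 0.014, 0, 0, 0, 0, 0.025],
    [0.165, 0.016, 0, 0, 0, 0, 0.025],
    [0.171, 0.016, 0, 0, 0, 0, 0.025],
    [0.171, 0.016, 0, 0, 0, 0, 0.025],
    [0.171, 0.016, 0, 0, 0, 0, 0.025]
  ]
}}

```text
time: 7.1
position: [0.6226, -0.1758, 0.1822]
eef_rot: [[0.957, 0.291, -0.001], [0.291, -0.957, -0.0], [-0.001, -0.0, -1.0]]
contact_force: [0.8, -0.5, -0.7]
grip_width: 0.402
```

Emit:
{"fn": "apply_moves", "kwargs": {
  "increments": [
    [0, 0, -0.01, 0, 0, 0, 0.025],
    [0, 0, -0.02, 0, 0, 0, 0.025],
    [0, 0, -0.03, 0, 0, 0, 0.025],
    [0, 0, -0.04, 0, 0, 0, 0.025],
    [0, 0, -0.04, 0, 0, 0, 0.025]
  ]
}}

```text
time: 7.72
position: [0.6228, -0.1754, 0.1411]
eef_rot: [[0.957, 0.292, -0.002], [0.292, -0.957, 0.0], [-0.002, -0.001, -1.0]]
contact_force: [-0.7, -0.1, -1.2]
grip_width: 0.399
```

```bash
python3 - <<'E'
from h import *
st=arm.sense();print(st['position'],st['grip_width'],st['contact_force'])
S=snap('scene','s4');T=snap('top','t4')
p=st['position']
def ov(s,n,x0,y0):
    im=cv2.resize(s['image'][:,:,::-1],None,fx=4,fy=4,interpolation=2)
    zb=p[2]-.032
    for c,r,z,col in (((.623,-.1755),.032,.095,(0,0,255)),(p,.018,zb,(0,255,0)),(p,.013,zb+.067,(255,0,0))):
        cv2.polylines(im,[(np.array([proj(s,[c[0]+r*np.cos(t),c[1]+r*np.sin(t),z]) for t in np.linspace(0,6.28,60)])*4+1.5).astype(int)],True,col)
    cv2.imwrite('pics/'+n+'.png',im[y0*4:y0*4+440,x0*4:x0*4+520])
ov(S,'s4o',190,100);ov(T,'t4o',180,120)
E
```

```text
[ 0.62281467 -0.17535814  0.14108342] 0.39851070469813504 [-0.74490804 -0.08235388 -1.22346116]
```

View pics/s4o.png

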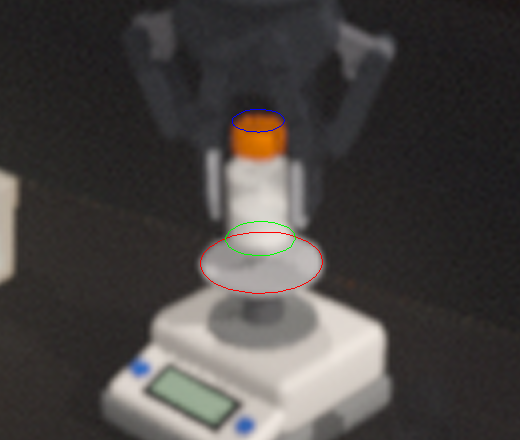

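View pics/t4o.png

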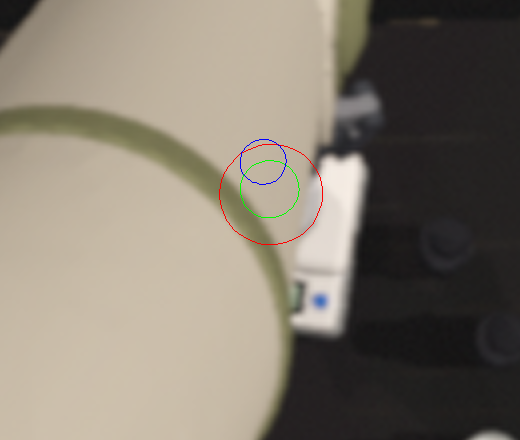

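The overlay shows the bottle about 14 mm above the pan and centred. Lowering until contact.

Emit:
{"fn": "apply_moves", "kwargs": {
  "increments": [
    [0, 0, -0.004, 0, 0, 0, 0.025],
    [0, 0, -0.007, 0, 0, 0, 0.025],
    [0, 0, -0.009, 0, 0, 0, 0.025],
    [0, 0, -0.011, 0, 0, 0, 0.025],
    [0, 0, -0.011, 0, 0, 0, 0.025]
  ]
}}

```text
time: 8.45
position: [0.6233, -0.1755, 0.1311]
eef_rot: [[0.957, 0.292, -0.0], [0.292, -0.957, 0.0], [-0.0, -0.0, -1.0]]
contact_force: [-0.2, 0.1, -1.3]
grip_width: 0.401
```

Emit:
{"fn": "apply_moves", "kwargs": {
  "increments": [
    [0, 0, -0.001, 0, 0, 0, 0.025],
    [0, 0, -0.0015, 0, 0, 0, 0.025],
    [0, 0, -0.0015, 0, 0, 0, 0.025]
  ]
}}

```text
time: 8.82
position: [0.6233, -0.1755, 0.1298]
eef_rot: [[0.957, 0.292, -0.0], [0.292, -0.957, -0.0], [-0.0, -0.0, -1.0]]
contact_force: [0.6, -0.1, -1.2]
grip_width: 0.402
```

Emit:
{"fn": "apply_moves", "kwargs": {
  "increments": [
    [0, 0, -0.001, 0, 0, 0, 0.025],
    [0, 0, -0.0015, 0, 0, 0, 0.025],
    [0, 0, -0.0015, 0, 0, 0, 0.025]
  ]
}}

```text
time: 9.2
position: [0.6233, -0.1755, 0.1283]
eef_rot: [[0.957, 0.292, -0.0], [0.292, -0.957, -0.0], [-0.0, 0.0, -1.0]]
contact_force: [1.1, 0.0, -0.4]
grip_width: 0.405
```

Emit:
{"fn": "apply_moves", "kwargs": {
  "increments": [
    [0, 0, -0.0007, 0, 0, 0, 0.025],
    [0, 0, -0.001, 0, 0, 0, 0.025],
    [0, 0, -0.001, 0, 0, 0, 0.025]
  ]
}}

```text
time: 9.57
position: [0.6234, -0.1755, 0.1282]
eef_rot: [[0.957, 0.292, 0.0], [0.292, -0.957, -0.0], [0.0, 0.0, -1.0]]
contact_force: [-2.3, -0.0, 8.3]
grip_width: 0.405
```

Contact at 8 N up. Opening gradually.

Emit:
{"fn": "apply_moves", "kwargs": {
  "increments": [
    [0, 0, 0, 0, 0, 0, 0.036],
    [0, 0, 0, 0, 0, 0, 0.038],
    [0, 0, 0, 0, 0, 0, 0.041],
    [0, 0, 0, 0, 0, 0, 0.045],
    [0, 0, 0, 0, 0, 0, 0.052],
    [0, 0, 0, 0, 0, 0, 0.06],
    [0, 0, 0, 0, 0, 0, 0.07],
    [0, 0, 0, 0, 0, 0, 0.07],
    [0, 0, 0, 0, 0, 0, 0.07]
  ]
}}

```text
time: 10.7
position: [0.6233, -0.1755, 0.1273]
eef_rot: [[0.957, 0.291, -0.0], [0.291, -0.957, -0.0], [-0.0, -0.0, -1.0]]
contact_force: [-0.0, -0.1, -0.5]
grip_width: 0.818
```

```bash
python3 - <<'E'
from h import *
S=snap('scene','s5');snap('wrist','w5')
a=S['image'][120:260,150:310,::-1];cv2.imwrite('pics/s5c.png',cv2.resize(a,None,fx=4,fy=4,interpolation=2))
E
```

```text
(no output)
```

View pics/s5c.png

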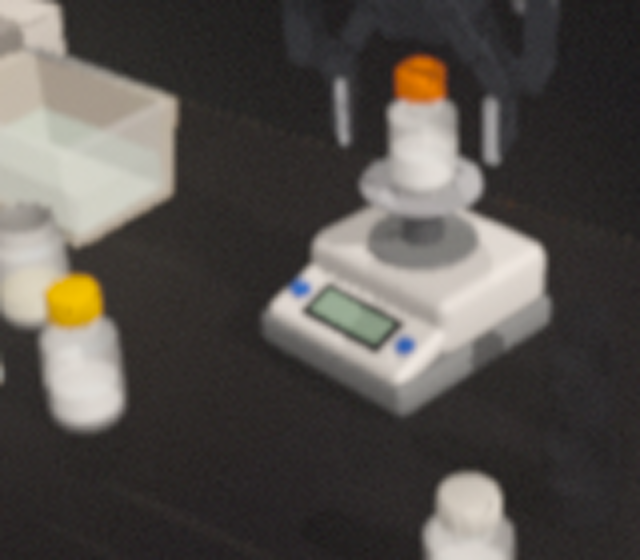

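View pics/w5.png

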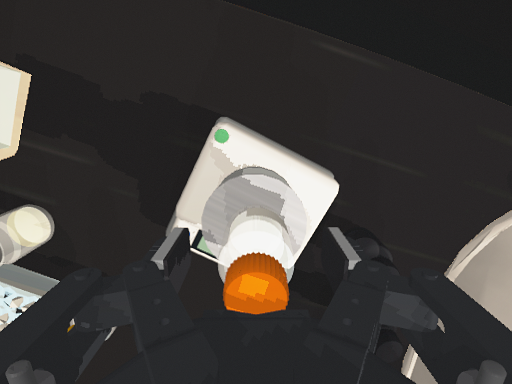

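The bottle stands upright on the pan with both fingers clear. Retreating straight up, then back.

Emit:
{"fn": "apply_moves", "kwargs": {
  "increments": [
    [0, 0, 0.01, 0, 0, 0, 0.07],
    [0, 0, 0.03, 0, 0, 0, 0.07],
    [0, 0, 0.06, 0, 0, 0, 0.07],
    [0, 0, 0.09, 0, 0, 0, 0.07],
    [0, 0, 0.12, 0, 0, 0, 0.07],
    [-0.02, 0, 0.15, 0, 0, 0, 0.07],
    [-0.06, 0, 0.17, 0, 0, 0, 0.07],
    [-0.1, 0, 0.17, 0, 0, 0, 0.07],
    [-0.13, 0, 0.17, 0, 0, 0, 0.07],
    [-0.15, 0, 0.17, 0, 0, 0, 0.07],
    [-0.15, 0, 0.17, 0, 0, 0, 0.07]
  ]
}}

```text
time: 12.18
position: [0.4722, -0.1757, 0.2983]
eef_rot: [[0.957, 0.291, 0.001], [0.291, -0.957, -0.001], [0.0, 0.001, -1.0]]
contact_force: [-0.7, 0.3, 0.3]
grip_width: 0.822
```

```bash
python3 - <<'E'
from h import *
st=arm.sense();print(st['time'],st['position'],st['contact_force'],st['qd'])
W=snap('wrist','w6');S=snap('scene','s6')
R=np.array(st['eef_rot']);M=np.eye(4);M[:3,:3]=R;M[:3,3]=st['position'];C=np.linalg.inv(M@np.array(W['hand_eye']));W['R']=C[:3,:3];W['t']=C[:3,3]
cs=[]
for s in (S,W):
    h=cv2.cvtColor(s['image'],cv2.COLOR_RGB2HSV);m=((h[...,0]>3)&(h[...,0]<18)&(h[...,1]>170)&(h[...,2]>120)).astype('uint8')
    g=proj(s,[.623,-.1755,.155]).astype(int);k=np.zeros_like(m);k[max(g[1]-30,0):g[1]+30,max(g[0]-30,0):g[0]+30]=1;v,u=np.nonzero(m*k);c=np.array([u.mean(),v.mean()]);cs.append(c);print(g,c,len(u))
from scipy.optimize import least_squares
r=least_squares(lambda X:np.r_[proj(S,X)-cs[0],proj(W,X)-cs[1]],[.62,-.17,.15]);print('cap',r.x,r.fun)
out=[]
for s in (S,W):
    im=s['image'][:,:,::-1].copy()
    for c,rr,z,col in (((.623,-.1755),.032,.095,(0,0,255)),((.623,-.1755),.018,.095,(0,255,0)),((.623,-.1755),.013,.162,(255,0,0))):
        cv2.polylines(im,[np.array([proj(s,[c[0]+rr*np.cos(t),c[1]+rr*np.sin(t),z]) for t in np.linspace(0,6.28,60)]).astype(int)],True,col)
    g=proj(s,[.623,-.1755,.12]).astype(int);y=max(g[1]-70,0);x=max(g[0]-70,0);out.append(cv2.resize(im[y:y+140,x:x+140],(400,400)))
cv2.imwrite('pics/fin.png',np.hstack(out))
for q in ['bottle_white_mid','bottle_yellow_mid','bottle_orange_mid']:print(q,nets.boxes_of('scene',q)[:2])
E
```

```text
12.175 [ 0.47219235 -0.17573846  0.29826   ] [-0.7124764   0.28385352  0.33911752] [-0.5058458   1.72167671 -0.43205847 -2.5502215   0.09142988 -0.35722765
 -0.354561  ]
[254 139] [255.        139.0620155] 129
[306  24] [305.44697987  23.15973154] 745
cap [ 0.6244238  -0.17463503  0.15428165] [-0.49686326  0.16462373  0.19967259 -0.08001037]
bottle_white_mid [{'at': [0.4435, -0.3167, 0.041], 'score': 0.66}]
bottle_yellow_mid [{'at': [0.4576, -0.0768, 0.0444], 'score': 0.72}]
bottle_orange_mid [{'at': [0.5224, -0.3216, 0.0384], 'score': 0.89}, {'at': [0.6117, -0.1889, 0.1295], 'score': 0.82}]
```

View pics/fin.png

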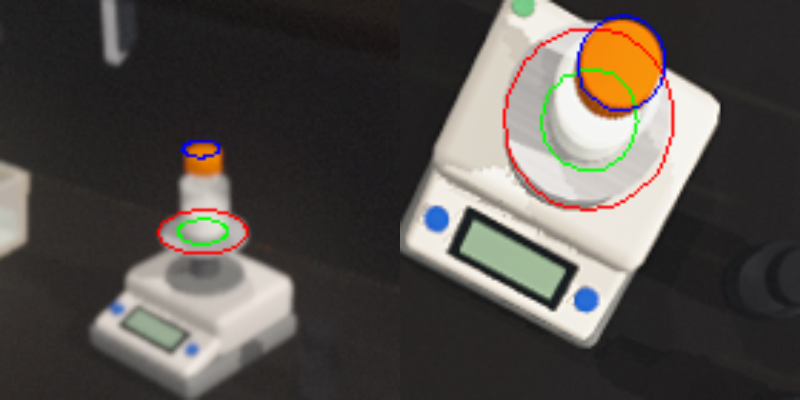

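View pics/s6.png

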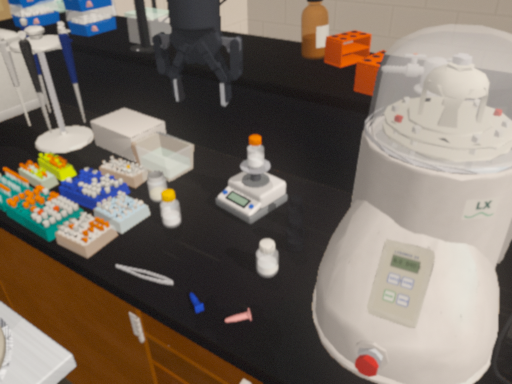

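The bottle stands upright and centred on the pan to within about 2 mm, with its cap centre triangulated at (0.624, -0.175, 0.154). The other two bottles are in place and the arm is clear.

```bash
python3 -c "
from h import *
print(job_done())"
```

```text
the job is handed in; nothing more can be done
None
```

The orange-capped bottle is standing upright on the balance pan, released, and I handed the job in at about 12 s of the 38 s allowed. No verdict was reported.

I gripped it round the body at 30 N, lifted it, and lowered it in small steps until the wrist felt the pan (about 8 N). Then I opened the fingers gradually and backed the arm away.

**Bottle on the pan:** using the scene and wrist cameras, I placed its cap about 2 mm from the pan's centre. The cap height fits the underside resting on the pan, and the outlines drawn from the given sizes show it upright.

**Other bottles:** in the networks' before and after readings, the white-capped bottle moved less than 1 mm horizontally and the yellow-capped one about 5 mm. Both are close to the networks' 4 mm accuracy, and both bottles look unmoved in the pictures.

**Contact:** the arm was about 0.17 m above and 0.15 m in front of where it let go, with no meaningful contact force.

**Disagreement:** the network still gave a black look-alike the highest score as "orange". I ignored that because the cap colour in the images settled it. The top camera was blocked by the arm during the placing, and I did not use it for the final check.

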